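# Set up the fold-down end of a roller feed

### The arm

A 6-joint arm with a two-finger parallel gripper is mounted at the origin on the work surface. World frame = base frame: x ahead of the robot, y to its left, z up, the work surface at z = 0. Lengths are in m, angles in rad, forces in N, time in s.
With the tool pointing down it reaches from about 0.25 to 0.8 m from the base axis. Payload 3.9 kg.
Tool frame: the origin (TCP) lies at the very end of the fingers, on their centre line; the grasp point (between the pads) lies 19 mm behind it; z points along the fingers, y is the direction in which the jaws open and shut (so a half turn about z gives the same grasp; the last joint's range is limited). The gripper opens to 85 mm and grips with 20 to 120 N. Pads are 22 mm wide; open, the fingers measure 114 mm over their backs; the gripper's body (76 mm by 85 mm) begins 54 mm behind the grasp point. The pads swing forward as they close: fully open they stand 13 mm farther back than shut.
Start: joints at [-1.126, 0.26, -0.138, 1.173, 0, 1.571], TCP at [0.226, -0.474, 0.231] pointing down, gripper open.
Joint ranges: [-2.78, 2.78], [-0.83, 1.72], [-1.28, 1.37], [-1.9, 2.12], [-1.57, 1.48], [-3.14, 3.14]. Speed limits (rad/s): [2.57, 2.57, 3.14, 3.14, 3.14, 3.14].

### API

Orientations are given as a unit quaternion [x, y, z, w].
In Python, from station import arm, eyes gives the robot as it stands.
- The arm moves only by the tool send_rows, never from a script. Its argument "motion" is a list that holds one entry, the list of rows, each a list of 7 numbers: the shift along the tool's x, y, z in mm, then the turn, a rotation vector about the tool's x, y, z in degrees, then the finger opening in mm, from 0 to 85.4. A call has 1 to 20 rows; each row is the pose to reach, as a shift and turn from the pose commanded when the call began, along the tool's axes at that moment; what a row does not reach only later rows make up. A row lasts 1/8 s, in which the tool goes at most 62.5 mm and 10.7 degrees, less where a joint would pass 70% of its speed; a pose out of reach is approached as far as the arm can. A call with a gripper value outside its range is refused whole. The fingers move at their own pace and stop on an object; "squeeze" is the grip in N (left out, the last holds). Time passes only in rows, so rows that repeat a pose let the fingers close. It gives the time, the measured TCP pose, the force and the opening at its end, in the units of the state.
- arm.get_obs(): the state, without advancing time (a new reading comes with each control period).
- eyes.get_image(name): name is "side" or "top"; returns the picture (420x560x3 uint8, red, green, blue); there is no depth.
- eyes.camera_params(name): a dict with "mtx" (3x3 intrinsics, pixels), "cam_to_world" (4x4, takes a point from camera to world coordinates). Camera axes: x right, y up, looking along -z (the intrinsics and any distortion apply to the point x, -y, -z); pixel columns grow to the right and rows downward; lengths in m; the calibration is good to about 2 mm. A picture is of the moment at which its call begins. camera_params takes no time and is no camera call.
- arm.close_job(): hands the job in, once; it reports no verdict.
The state is a dict: "t": time; "joint_positions": joint angles; "dq": joint speeds; "joint_torque": joint torques, N m; "eef_pos": TCP position; "ee_rot": TCP orientation; "contact_force": force on the tool from outside, world axes, zero at the start; "moment": the same for the moment, N m; "finger_gap": opening from 0.0 (shut) to 1.0 (fully open).
Only numpy, scipy, OpenCV 4.12 (cv2) and the standard library are available. Lean on these libraries where they do the work, as an engineer would, in place of code of your own. Each camera call takes 0.05 s, during which the arm holds its last target.

### The job

Put the folded end of the bench-top roller feed into service: first swing its drop leg up from the bench and over past upright until it leans on its stop and stands by itself with nothing touching it, while the end section is still stowed. Then fold the roller end section down gently, never letting it drop, until it lies level, carried by the leg, and let go. Do not shift the parcel, the tape roll or the stack of flat cartons.

Things in the scene. Friction and masses are not known exactly. Their poses are not given: they have to be found in the camera images.
- feed: Bench-top roller feed, fixed to the bench: dull green frame 218 mm wide (x), 460 mm long (y), floor rails 12 mm high, six fixed rollers at its +y end, 161 mm high. Origin on the bench. z up; +y points from the folded drop leg to the fixed rollers, x is parallel to both hinges; offsets below are in this frame. Place and yaw vary; its +y is the robot's left within 0.75 rad.
- gate_hinge (a point): Middle of the hinge axis (along the feed's x) of the roller end section: at y = +100 mm, 145 mm above the bench.
- gate (a joint): Angle of the roller end section (about 0.5 kg, 156 mm wide, two green 25 mm deep side rails, four 20 mm rollers). 0 = stowed: standing up, leaning 0.175 rad past upright towards +y, kept there by its weight. Grows as it folds towards -y and down; 0.175 upright, 1.745 level. Past upright it falls by its weight, the hinge is nearly free. Without the leg it sags to 2.15.
- gate_bar (a point): Middle of the round steel end bar of the roller end section: 12 mm diameter, 140 mm long along the feed's x, 185 mm from the hinge axis. Stowed it is the topmost part, about 327 mm above the bench; level it is at y = -85 mm, 145 mm above the bench. Between it and the nearest roller is an open gap of 45 mm along the section.
- leg_pivot (a point): Middle of the pivot axis (along the feed's x) of the drop leg: at y = -30 mm, 40 mm above the bench.
- leg (a joint): Angle of the drop leg (about 0.22 kg, a U of bare steel: two flat arms 124 mm apart and a round cross bar). 0 = folded: it lies level, pointing to -y. Grows as the cross bar swings up and over towards +y; 1.571 upright, 1.833 on its stop, leaning 0.262 rad past upright, held there by its weight. Short of upright it falls back. The pivot is nearly free.
- leg_bar (a point): Middle of the leg's round steel cross bar: 12 mm diameter, 172 mm long along the feed's x, 90 mm from the pivot axis. Folded it is at y = -120 mm, 40 mm above the bench, with clear bench under its middle; on the stop it is at y = -7 mm, 127 mm above the bench, just under the side rails of the level end section.
- parcel_mid (a point): Centre of a closed brown carton 120 x 90 x 70 mm, standing on the bench: leave it alone.
- tape_mid (a point): Centre of a roll of brown tape lying flat, 90 mm across, 48 mm high: leave it alone.
- blanks_mid (a point): Centre of a stack of flat cartons 160 x 120 x 24 mm: leave it alone.

How it is judged:
On the way, in this order (a step that is already met when the one before it is completed fails the run):
1. the drop leg stands past upright on its stop, touched by nothing, while the end section is still stowed (value of joint leg above 1.75 rad and velocity of joint leg between -0.1 and 0.1 rad/s and value of joint gate below 0.17 rad and contact force between the fingers and anything else below 0.2 N), for 0.3 s.
2. the end section is folded down level onto the standing leg (value of joint leg above 1.75 rad and value of joint gate between 1.685 and 1.805 rad), for 0.2 s.
At the end, for the whole second after the job is handed in: The drop leg stands past upright on its stop (joint above 1.75 rad) and the roller end section rests level on it (within 0.06 rad of 1.745), both at rest (all of step 2 and velocity of joint gate between -0.05 and 0.05 rad/s and velocity of joint leg between -0.05 and 0.05 rad/s); the robot touches nothing.
It fails at once if the end section is dropped or slammed (faster than 2.5 rad/s) (velocity of joint gate above 2.5 rad/s).
It fails at once if the parcel is shifted by more than 30 mm (distance of parcel_mid from where it was at the start of the episode above 0.03 m).
It fails at once if the tape roll is shifted by more than 30 mm (distance of tape_mid from where it was at the start of the episode above 0.03 m).
It fails at once if the stack of flat cartons is shifted by more than 30 mm (distance of blanks_mid from where it was at the start of the episode above 0.03 m).
It also fails if it takes over 56 s, if anything falls off the work surface, if the arm or the gripper's body presses on something with over 40 N, if the wrist force passes 120 N, or if a joint passes its speed limit or range.

## Working session

There is one attempt and no reset: what is moved stays moved. The work goes in short steps, Python scripts to look and compute and a tool call to move; the robot and the scene stay as the last step left them, time stands still between calls to the robot, and variables do not carry over. Pictures are saved under pics/ and viewed, and the job is handed in when it is done.

Besides the shell and the picture viewer there is one more tool, called after "Call:" as a command line: name --argument value ..., lists and objects as JSON in quotes. send_rows: Moves the arm, as the interface text tells. Its arguments: {"type":"object","properties":{"motion":{"type":"array"},"squeeze":{"type":"number"}},"required":["motion"]}

```bash
mkdir -p pics; ls; python3 - <<'E'
from station import arm, eyes
import cv2
for n in ["side","top"]:
    im=eyes.get_image(n); cv2.imwrite(f"pics/{n}0.png",im[:,:,::-1])
    p=eyes.camera_params(n); print(n,p)
print(arm.get_obs())
E
```

```text
pics
side {'mtx': array([[438.76792051,   0.        , 277.97141452],
       [  0.        , 438.76792051, 210.61095995],
       [  0.        ,   0.        ,   1.        ]]), 'cam_to_world': array([[-0.47863159,  0.61475548, -0.62688715, -0.53756392],
       [-0.87796406, -0.34285417,  0.33411094,  0.60835583],
       [-0.00953434,  0.71030044,  0.70383406,  1.39336161],
       [ 0.        ,  0.        ,  0.        ,  1.        ]])}
top {'mtx': array([[538.1326155 ,   0.        , 277.54515141],
       [  0.        , 538.1326155 , 204.05943714],
       [  0.        ,   0.        ,   1.        ]]), 'cam_to_world': array([[-2.45907758e-02,  9.94058449e-01, -1.06033453e-01,
         3.18461625e-01],
       [-9.99694325e-01, -2.47235153e-02,  6.26194506e-05,
         3.99153230e-02],
       [-2.55927231e-03,  1.06002581e-01,  9.94362561e-01,
         2.01893659e+00],
       [ 0.00000000e+00,  0.00000000e+00,  0.00000000e+00,
         1.00000000e+00]])}
{'t': 0.1, 'joint_positions': array([-1.12598634e+00,  2.60620655e-01, -1.39264370e-01,  1.17269809e+00,
       -2.89273320e-05,  1.57082315e+00]), 'dq': array([-0.00106655, -0.00321967,  0.00408575,  0.0013558 ,  0.00107293,
        0.00038602]), 'joint_torque': array([-7.66709763e-04, -4.06508553e+01,  2.54527473e+01,  1.00756579e-02,
       -5.24166489e-05, -1.04327043e-05]), 'eef_pos': array([ 0.22562342, -0.47335413,  0.23053772]), 'ee_rot': array([ 9.75372353e-01,  2.20562859e-01, -2.11180126e-04, -8.68195359e-04]), 'contact_force': array([-0.20285115, -0.69487426,  0.11458329]), 'moment': array([ 0.04014496, -0.02208606, -0.02834479]), 'finger_gap': 1.002040255503092}
```

View pics/side0.png

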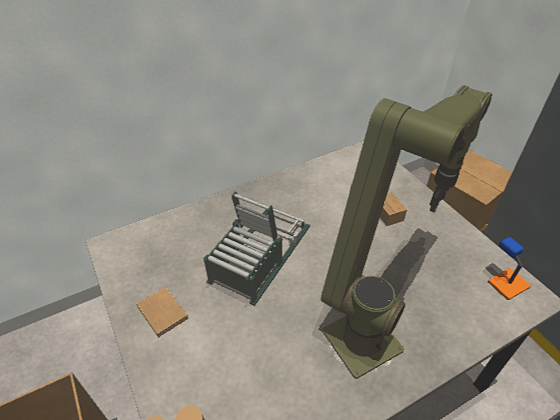

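View pics/top0.png

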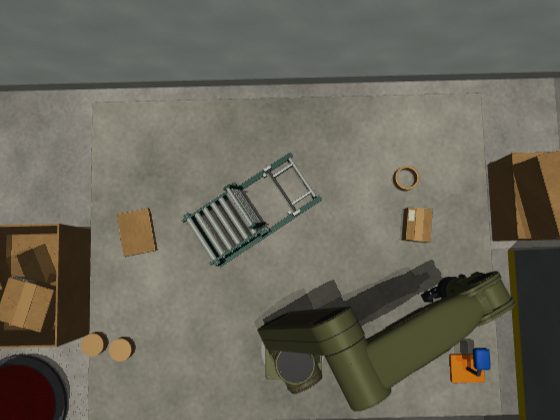

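```bash
python3 - <<'E'
import cv2
a=cv2.imread("pics/top0.png"); cv2.imwrite("pics/top0z.png",cv2.resize(a[60:260,160:420],None,fx=3,fy=3,interpolation=cv2.INTER_CUBIC)[:600,:780])
a=cv2.imread("pics/side0.png"); cv2.imwrite("pics/side0z.png",cv2.resize(a[110:310,190:450],None,fx=3,fy=3,interpolation=cv2.INTER_CUBIC)[:600,:780])
E
```

```text
(no output)
```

View pics/top0z.png

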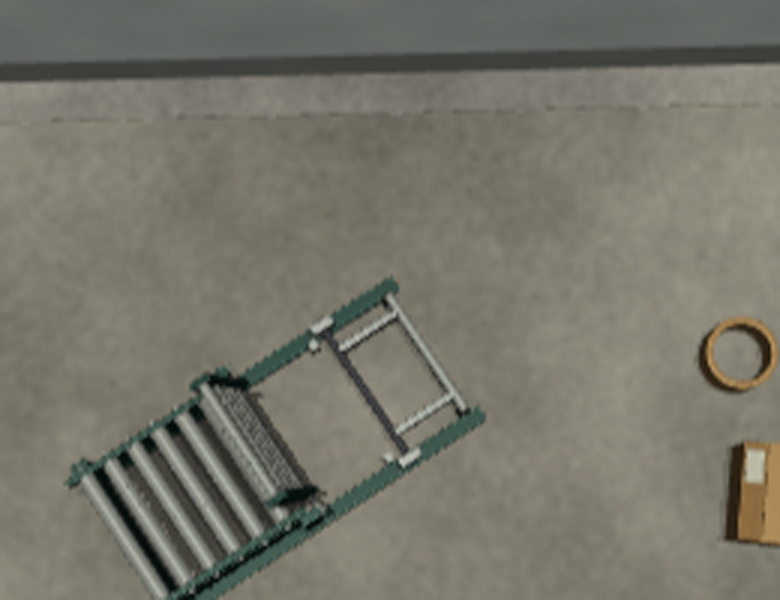

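View pics/side0z.png

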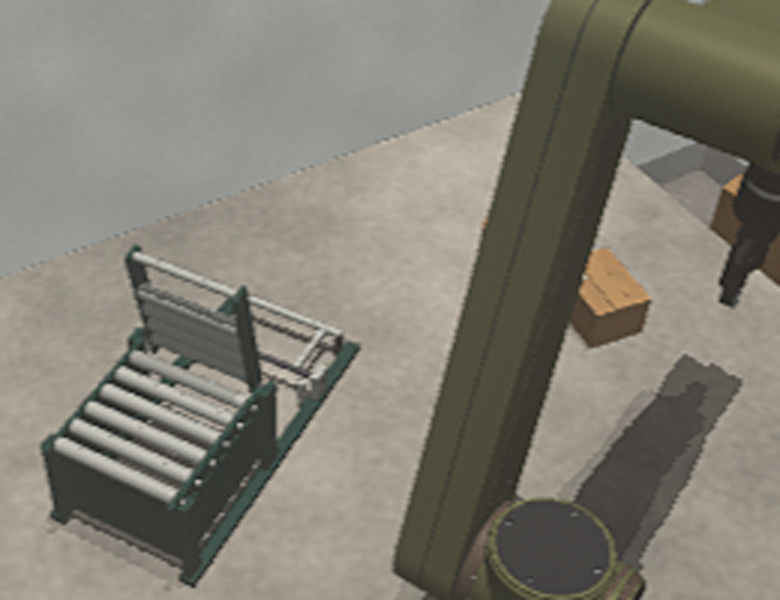

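The top view shows the feed at about (185–320, 155–265), its leg bar from about (290,159) to (314,196), and pivot blocks near (267,168) and (295,212). In the side view the gate bar runs from about (235,196) to (270,207). I'll fit the feed pose from these.

```bash
cat > h.py <<'E'
import numpy as np
from station import arm, eyes
from scipy.spatial.transform import Rotation as R
def ray(n,u,v):
    p=eyes.camera_params(n);K=p["mtx"];T=p["cam_to_world"]
    d=np.array([(u-K[0,2])/K[0,0],-(v-K[1,2])/K[1,1],-1.]);return T[:3,3],T[:3,:3]@d
def atz(n,u,v,z):
    o,d=ray(n,u,v);return o+d*(z-o[2])/d[2]
def proj(n,X):
    p=eyes.camera_params(n);K=p["mtx"];T=p["cam_to_world"]
    c=T[:3,:3].T@(np.asarray(X)-T[:3,3]);return np.array([K[0,0]*c[0]/-c[2]+K[0,2],K[1,1]*c[1]/c[2]+K[1,2]])
def f2w(P,X):
    c,s=np.cos(P[2]),np.sin(P[2]);x,y,z=X;return np.array([P[0]+c*x-s*y,P[1]+s*x+c*y,z])
E
python3 - <<'E'
from h import *
def Z(n,u,v,z):
    o=(160,60) if n=="top" else (190,110)
    return atz(n,o[0]+u/3-.33,o[1]+v/3-.33,z)
a=Z("top",390,298,.04);b=Z("top",463,408,.04)
print("legbar",a,b,np.linalg.norm(a-b))
c=Z("top",321,325,.04);d=Z("top",405,457,.04);print("piv",c,d,np.linalg.norm(c-d),(a+b)/2-(c+d)/2,np.linalg.norm((a+b)/2-(c+d)/2))
e=Z("top",393,285,.012);f=Z("top",480,415,.012);print("rail end",e,f,np.linalg.norm(e-f))
g=Z("side",137,257,.327);h=Z("side",240,291,.327);print("gatebar",g,h,np.linalg.norm(g-h))
m=(a+b)/2;  x=(a-b)[:2];x/=np.linalg.norm(x)
print("yaw from bar",np.arctan2(x[1],x[0])); x2=(c-d)[:2];print(np.arctan2(x2[1],x2[0]))
x3=(g-h)[:2];print(np.arctan2(x3[1],x3[0]))
gm=(g+h)/2; print("gate-leg",gm-m,np.linalg.norm((gm-m)[:2]), np.arctan2(-(gm-m)[0],(gm-m)[1]))
E
```

```text
legbar [ 0.69738145 -0.00959517  0.04      ] [ 0.5573665  -0.09596925  0.04      ] 0.1645134277157317
piv [0.66552344 0.0769674  0.04      ] [ 0.49842534 -0.02269214  0.04      ] 0.1945605286563575 [ 0.04539959 -0.07991984  0.        ] 0.09191465342578067
rail end [ 0.71929551 -0.014531    0.012     ] [ 0.55139686 -0.11887588  0.012     ] 0.1976810802801616
gatebar [0.55492345 0.19837959 0.327     ] [0.44344672 0.11808409 0.327     ] 0.1373842413561123
yaw from bar 0.5527474458170383
0.5377780940428305
0.6242135620654374
gate-leg [-0.12818889  0.21101406  0.287     ] 0.24689941887958236 0.545908524940871
```

```bash
cat >> h.py <<'E'
P0=None
def overlay(n,P,leg,gate,out,crop,scale=3):
    import cv2
    im=eyes.get_image(n)[:,:,::-1]
    u0,v0,w,hh=crop
    im=cv2.resize(im[v0:v0+hh,u0:u0+w],None,fx=scale,fy=scale,interpolation=cv2.INTER_CUBIC)
    cv2.imwrite(out.replace(".png","_raw.png"),im)
    def L(A,B,col):
        q=[tuple(int(round((c-o+.5)*scale)) for c,o in zip(proj(n,f2w(P,X)),(u0,v0))) for X in (A,B)]
        cv2.line(im,q[0],q[1],col,1)
    ly=-.03-.09*np.cos(leg);lz=.04+.09*np.sin(leg)
    L((-.086,ly,lz),(.086,ly,lz),(0,0,255))
    for x in(-.062,.062):L((x,-.03,.04),(x,ly,lz),(0,0,255))
    a=.175-gate; gy=.1+.185*np.sin(a);gz=.145+.185*np.cos(a)
    L((-.07,gy,gz),(.07,gy,gz),(255,0,255))
    for x in(-.078,.078):L((x,.1,.145),(x,gy,gz),(255,0,255))
    for x in(-.109,.109):L((x,-.13,.012),(x,.33,.012),(0,255,255))
    cv2.imwrite(out,im)
E
python3 - <<'E'
from h import *
from scipy.optimize import least_squares
def px(n,u,v):
    o=(160,60) if n=="top" else (190,110); return (o[0]+u/3-.33,o[1]+v/3-.33)
gy=.1+.185*np.sin(.175);gz=.327
obs=[("top",390,298,(.082,-.12,.04)),("top",463,408,(-.082,-.12,.04)),("top",321,325,(.097,-.03,.045)),("top",405,457,(-.097,-.03,.045)),
("side",137,257,(.07,gy,gz)),("side",240,291,(-.07,gy,gz))]
f=lambda P:np.concatenate([proj(n,f2w(P,X))-px(n,u,v) for n,u,v,X in obs])
r=least_squares(f,[.55,.02,.545]);print(r.x,r.fun.reshape(-1,2).round(2))
P=r.x
overlay("top",P,0,0,"pics/ovt.png",(160,60,260,200));overlay("side",P,0,0,"pics/ovs.png",(190,110,260,200))
for nm,X in dict(leg=(0,-.12,.04),piv=(0,-.03,.04),legup=(0,-.007,.127),gate=(0,gy,gz),lev=(0,-.085,.145)).items():print(nm,f2w(P,X).round(4),np.linalg.norm(f2w(P,X)[:2]).round(3))
E
```

```text
[0.56555268 0.04947981 0.55435811] [[-0.06 -0.28]
 [-0.08 -0.44]
 [ 0.5   0.21]
 [ 1.23 -0.27]
 [-0.16 -0.06]
 [-0.83  1.91]]
leg [ 0.6287 -0.0525  0.04  ] 0.631
piv [0.5813 0.024  0.04  ] 0.582
legup [0.5692 0.0435 0.127 ] 0.571
gate [0.496  0.1619 0.327 ] 0.522
lev [ 0.6103 -0.0228  0.145 ] 0.611
```

View pics/ovt.png

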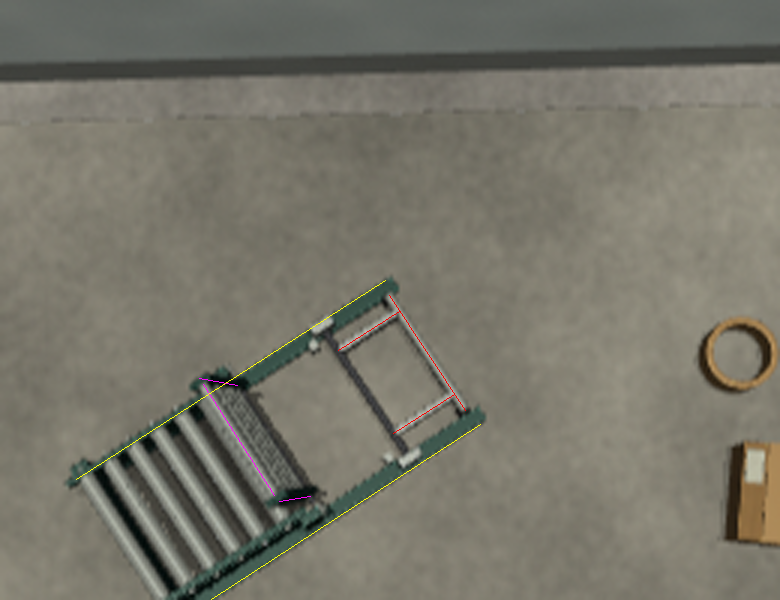

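View pics/ovs.png

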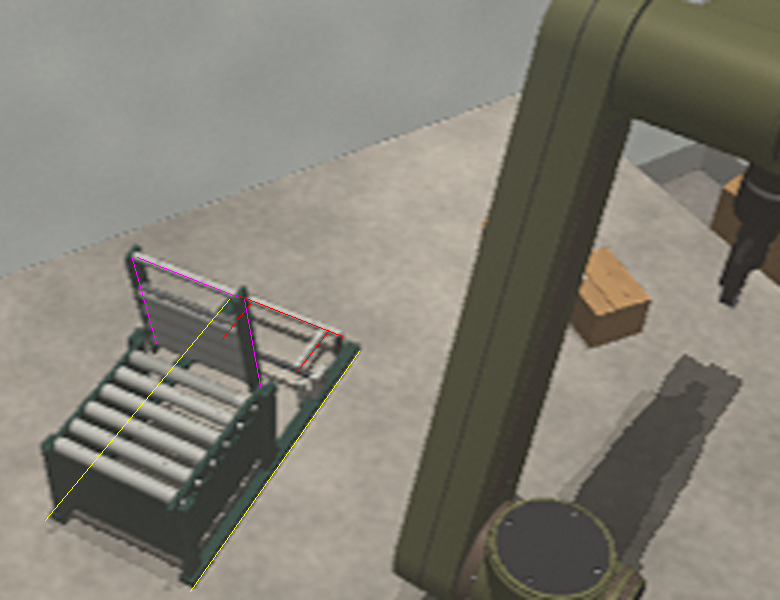

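```bash
cat >> h.py <<'E'
P=np.array([.5655,.0495,.554])
def pose(X,tilt=0.0,flip=-1):
    """tool pose w/ TCP at feed coords X; tool y ~ flip*feed y, z down; tilt about feed x (rad, +: fingertips move toward +y)"""
    c,s=np.cos(P[2]),np.sin(P[2])
    fx=np.array([c,s,0]);fy=np.array([-s,c,0]);z=np.array([0,0,-1.])
    ty=flip*fy;tx=np.cross(ty,z)
    M=np.column_stack([tx,ty,z])
    return f2w(P,X),R.from_rotvec(fx*tilt)*R.from_matrix(M)
def cur(o=None):
    o=o or arm.get_obs();return np.array(o["eef_pos"]),R.from_quat(o["ee_rot"])
def rows(targets,start=None):
    p0,r0=start or cur()
    out=[]
    for p,r in targets:
        d=r0.inv().apply(p-p0)*1000;a=np.degrees((r0.inv()*r).as_rotvec())
        out.append([round(float(v),1) for v in (*d,*a)]);print(out[-1])
    return out
def feed(p):
    d=np.asarray(p)-[P[0],P[1],0];c,s=np.cos(P[2]),np.sin(P[2]);return np.array([c*d[0]+s*d[1],-s*d[0]+c*d[1],d[2]])
E
python3 - <<'E'
from h import *
rows([pose((0,-.12,.15)),pose((0,-.12,.12)),pose((0,-.12,.022))])
for n in [(405,178,.024),(418,225,.035)]:print(atz("top",*n))
print(arm.get_obs()["t"])
E
```

```text
[544.8, -206.6, 81.0, -0.1, -0.0, -6.3]
[544.8, -206.5, 111.0, -0.1, -0.0, -6.3]
[544.8, -206.4, 209.0, -0.1, -0.0, -6.3]
[ 0.61744383 -0.43982377  0.024     ]
[ 0.43945097 -0.47639367  0.035     ]
0.2
```

Call:
send_rows --motion '[[[50, -19, 5, 0, 0, -1, 85], [100, -38, 10, 0, 0, -2, 85], [150, -57, 15, 0, 0, -3, 85], [200, -76, 20, 0, 0, -4, 85], [250, -95, 30, 0, 0, -5, 85], [300, -114, 40, 0, 0, -6.3, 70], [350, -133, 50, 0, 0, -6.3, 60], [400, -152, 60, 0, 0, -6.3, 50], [450, -171, 70, 0, 0, -6.3, 50], [495, -188, 80, 0, 0, -6.3, 50], [530, -201, 90, 0, 0, -6.3, 50], [544.8, -206.6, 100, 0, 0, -6.3, 50], [544.8, -206.6, 111, 0, 0, -6.3, 50], [544.8, -206.6, 111, 0, 0, -6.3, 50], [544.8, -206.6, 111, 0, 0, -6.3, 50]]]'

```text
t: 2.08
eef_pos: [0.6279, -0.0542, 0.1206]
ee_rot: [0.962, 0.273, -0.0, 0.0]
contact_force: [-0.5, -0.1, 0.4]
finger_gap: 0.587
```

```bash
python3 - <<'E'
from h import *
print(feed(arm.get_obs()["eef_pos"]))
rows([pose((0,-.12,.022))])
overlay("top",P,0,0,"pics/t1.png",(230,110,130,100),6)
overlay("side",P,0,0,"pics/s1.png",(220,160,130,100),6)
E
```

```text
[-0.00146002 -0.12102684  0.12060616]
[1.5, -1.0, 98.6, -0.0, 0.0, -0.1]
```

View pics/t1.png

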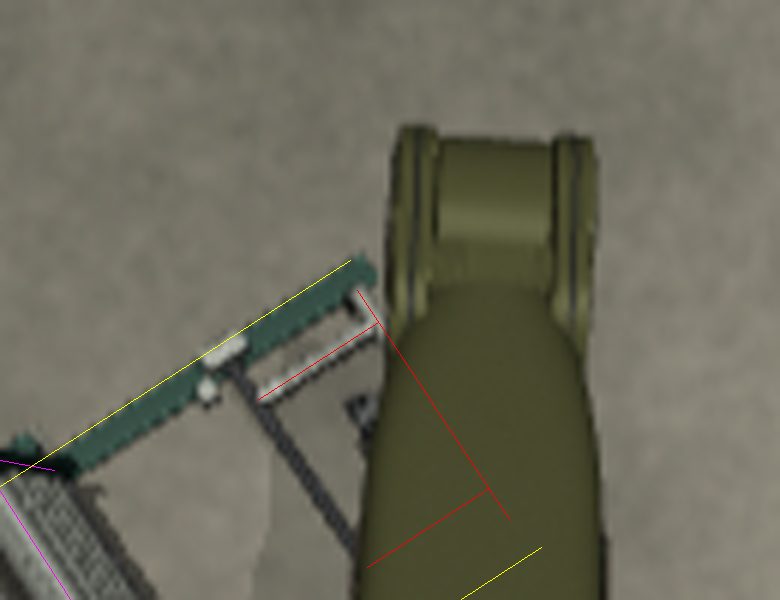

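View pics/s1.png

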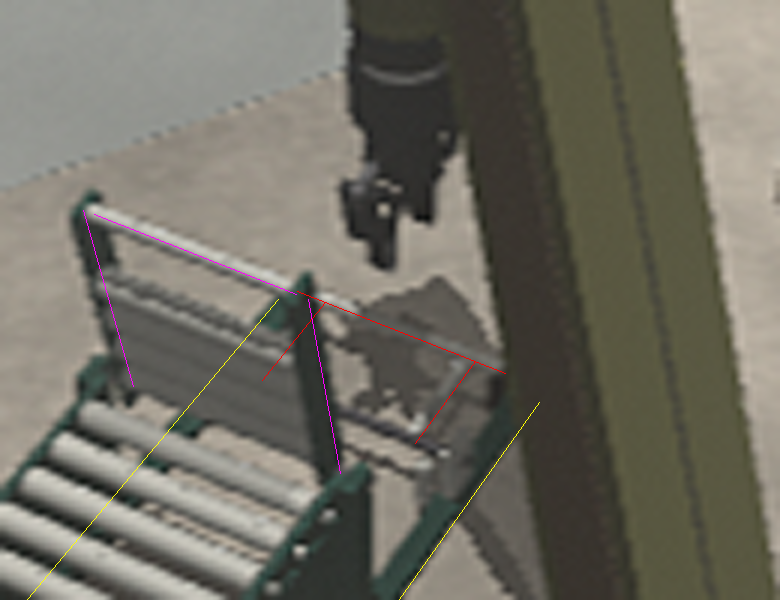

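The overlay still matches: the leg bar lies along the red line, with the fingers above it. Next I'll descend and grip.

Call:
send_rows --motion '[[[1.5, -1, 20, 0, 0, 0, 50], [1.5, -1, 40, 0, 0, 0, 50], [1.5, -1, 60, 0, 0, 0, 50], [1.5, -1, 78, 0, 0, 0, 50], [1.5, -1, 90, 0, 0, 0, 50], [1.5, -1, 97, 0, 0, 0, 50], [1.5, -1, 98.5, 0, 0, 0, 50], [1.5, -1, 98.5, 0, 0, 0, 30], [1.5, -1, 98.5, 0, 0, 0, 20], [1.5, -1, 98.5, 0, 0, 0, 10], [1.5, -1, 98.5, 0, 0, 0, 5], [1.5, -1, 98.5, 0, 0, 0, 5], [1.5, -1, 98.5, 0, 0, 0, 5], [1.5, -1, 98.5, 0, 0, 0, 5]]]' --squeeze 25

```text
t: 3.92
eef_pos: [0.6294, -0.0503, 0.0224]
ee_rot: [0.962, 0.274, 0.0, -0.001]
contact_force: [-2.5, 5.6, 6.0]
finger_gap: 0.129
```

Call:
send_rows --motion '[[[0, -0.4, -9, 0, 0, 0, 5], [0, -1.8, -17.9, 0, 0, 0, 5], [0, -4, -26.6, 0, 0, 0, 5], [0, -7.1, -35, 0, 0, 0, 5], [0, -11, -43.1, 0, 0, 0, 5], [0, -15.7, -50.8, 0, 0, 0, 5], [0, -21.2, -58, 0, 0, 0, 5], [0, -27.3, -64.6, 0, 0, 0, 5], [0, -34.1, -70.5, 0, 0, 0, 5], [0, -34.1, -70.5, 0, 0, 0, 5]]]'

```text
t: 5.18
eef_pos: [0.613, -0.0242, 0.0948]
ee_rot: [0.962, 0.273, 0.001, 0.003]
contact_force: [2.4, -5.5, 3.8]
finger_gap: 0.128
```

```bash
python3 - <<'E'
from h import *
print(feed(arm.get_obs()["eef_pos"]),arm.get_obs()["moment"])
overlay("side",P,0.9,0,"pics/s2.png",(220,160,130,100),6)
E
```

```text
[ 0.00161623 -0.08770951  0.09482312] [-1.20553015 -0.60617942  0.00507088]
```

View pics/s2.png

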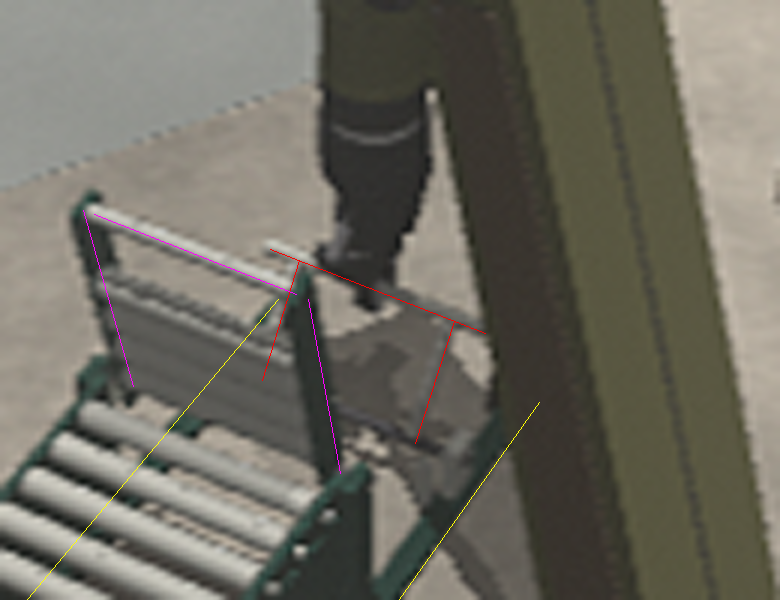

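Call:
send_rows --motion '[[[0, -7.3, -5.2, 0, 0, 0, 5], [0, -15.1, -9.7, 0, 0, 0, 5], [0, -23.3, -13.4, 0, 0, 0, 5], [0, -31.9, -16.2, 0, 0, 0, 5], [0, -40.6, -18.2, 0, 0, 0, 5], [0, -49.6, -19.3, 0, 0, 0, 5], [0, -58.6, -19.5, 0, 0, 0, 5], [0, -67.5, -18.8, 0, 0, 0, 5], [0, -76.4, -17.2, 0, 0, 0, 5], [0, -77, -17.2, 0, 0, 0, 5], [0, -77, -17.2, 0, 0, 0, 5]]]'

```text
t: 6.6
eef_pos: [0.5707, 0.0432, 0.1113]
ee_rot: [0.962, 0.274, 0.0, 0.0]
contact_force: [-0.9, -0.3, 8.1]
finger_gap: 0.125
```

```bash
python3 - <<'E'
from h import *
print(feed(arm.get_obs()["eef_pos"]),arm.get_obs()["moment"])
overlay("side",P,1.8,0,"pics/s3.png",(220,160,130,100),6)
overlay("top",P,1.8,0,"pics/t3.png",(230,110,130,100),6)
E
```

```text
[ 0.00110966 -0.00805945  0.11126142] [-0.1384379   0.25691637  0.01772756]
```

View pics/s3.png

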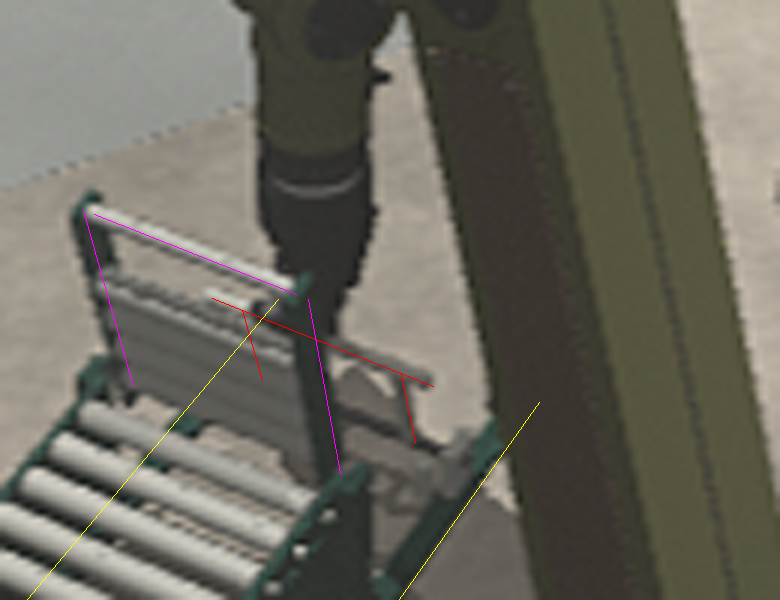

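The leg is past upright: the bar's right end sits at (430,383), on the 1.8 rad overlay. I'll release it and rise straight up.

Call:
send_rows --motion '[[[0, 0, 0, 0, 0, 0, 20], [0, 0, 0, 0, 0, 0, 35], [0, 0, 0, 0, 0, 0, 50], [0, 0, 0, 0, 0, 0, 50], [0, 0, -5, 0, 0, 0, 50], [0, 0, -15, 0, 0, 0, 50], [0, 0, -35, 0, 0, 0, 50], [0, 0, -65, 0, 0, 0, 50], [0, 0, -100, 0, 0, 0, 50], [0, 0, -140, 0, 0, 0, 50], [0, 0, -190, 0, 0, 0, 50], [0, 0, -240, 0, 0, 0, 50], [0, 0, -270, 0, 0, 0, 50], [0, 0, -270, 0, 0, 0, 50], [0, 0, -270, 0, 0, 0, 50]]]'

```text
t: 8.57
eef_pos: [0.5708, 0.0431, 0.3791]
ee_rot: [0.962, 0.274, -0.0, -0.0]
contact_force: [-0.5, -0.3, -0.5]
finger_gap: 0.584
```

```bash
python3 - <<'E'
from h import *
print(feed(arm.get_obs()["eef_pos"]),arm.get_obs()["contact_force"],arm.get_obs()["finger_gap"])
overlay("side",P,1.833,0,"pics/s4.png",(220,140,130,100),6)
overlay("top",P,1.833,0,"pics/t4.png",(180,110,130,100),6)
E
```

```text
[ 0.00112132 -0.00826133  0.37911586] [-0.49602623 -0.2754505  -0.49983897] 0.5839098343788055
```

View pics/s4.png

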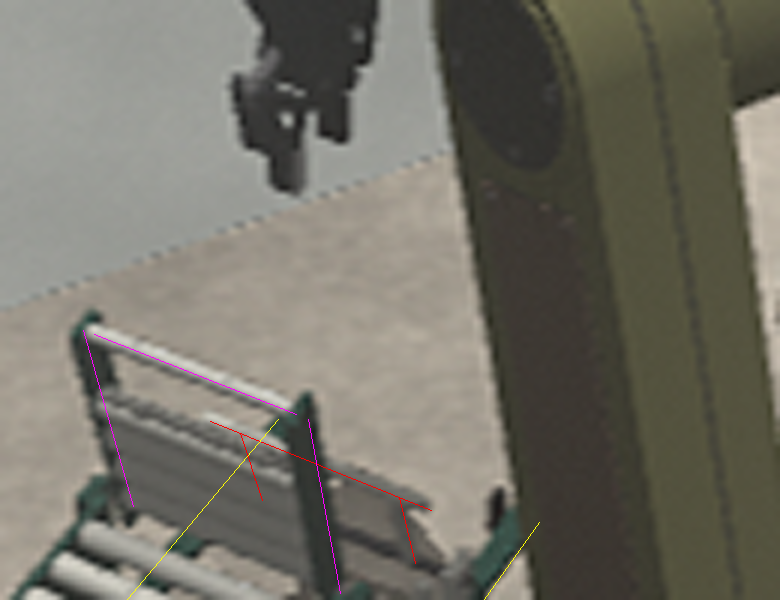

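View pics/t4.png

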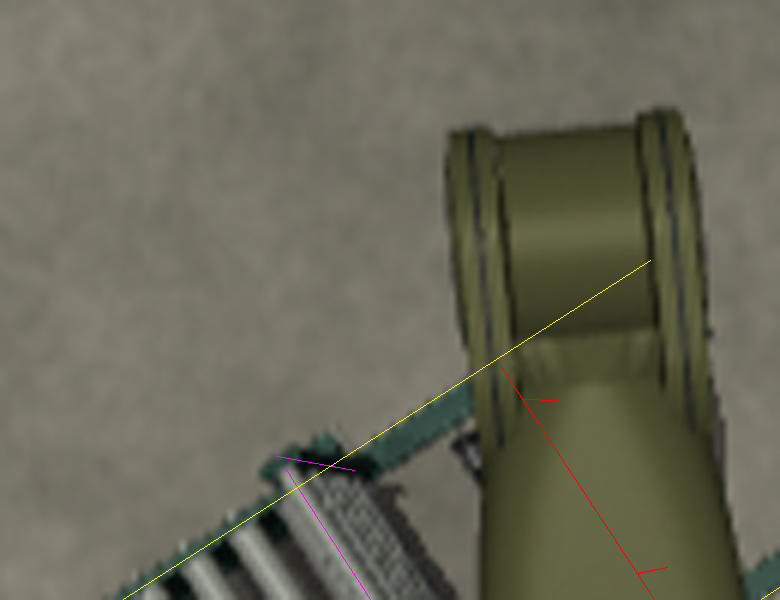

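The leg stands by itself on its stop: its bar end at (428,500) matches the overlay. The end section is still stowed, with its bar from (90,330) to (300,410). Next I'll move over the gate bar.

Call:
send_rows --motion '[[[0, -25, -5, 0, 0, 0, 60], [0, -60, -10, 0, 0, 0, 60], [0, -95, -10, 0, 0, 0, 60], [-1, -125, -10, 0, 0, 0, 60], [-1, -142, -10, 0, 0, 0, 60], [-1, -142, -5, 0, 0, 0, 60], [-1, -142, 5, 0, 0, 0, 60]]]'

```text
t: 9.55
eef_pos: [0.496, 0.1627, 0.3738]
ee_rot: [0.962, 0.274, 0.0, 0.0]
contact_force: [-0.3, -0.9, 0.2]
finger_gap: 0.705
```

```bash
python3 - <<'E'
from h import *
print(feed(arm.get_obs()["eef_pos"]),arm.get_obs()["contact_force"],arm.get_obs()["finger_gap"])
overlay("side",P,1.833,0,"pics/s5.png",(200,140,130,100),6)
overlay("top",P,1.833,0,"pics/t5.png",(180,130,130,100),6)
E
```

```text
[0.00044887 0.13287437 0.37384417] [-0.33395479 -0.92576212  0.16944416] 0.7047488832921589
```

View pics/s5.png

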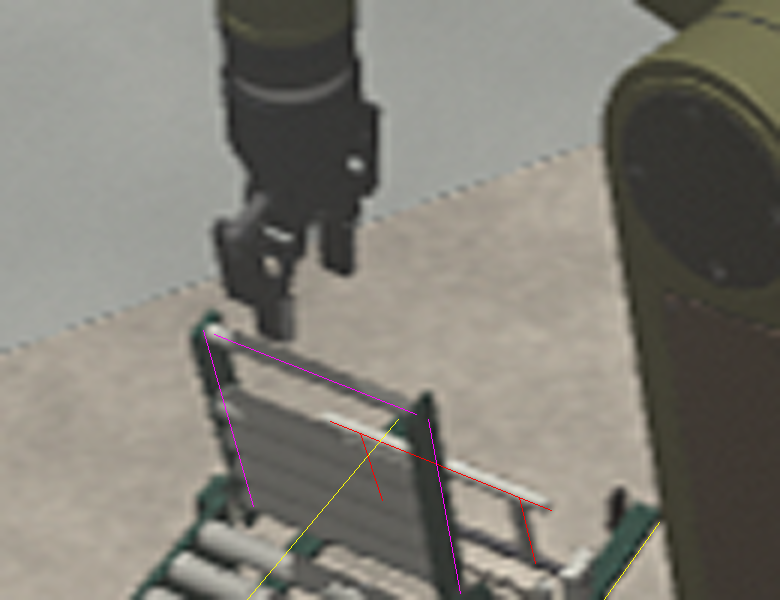

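The leg clearly stands, with its bar from (330,420) to (550,505), and the fingers straddle the gate bar from above. Next I'll descend and grip.

Call:
send_rows --motion '[[[0, -0.5, 12, 0, 0, 0, 60], [0, -0.5, 26, 0, 0, 0, 60], [0, -0.5, 40, 0, 0, 0, 60], [0, -0.5, 52, 0, 0, 0, 60], [0, -0.5, 60, 0, 0, 0, 60], [0, -0.5, 64, 0, 0, 0, 60], [0, -0.5, 64, 0, 0, 0, 40], [0, -0.5, 64, 0, 0, 0, 25], [0, -0.5, 64, 0, 0, 0, 12], [0, -0.5, 64, 0, 0, 0, 5], [0, -0.5, 64, 0, 0, 0, 5], [0, -0.5, 64, 0, 0, 0, 5], [0, -0.5, 64, 0, 0, 0, 5]]]' --squeeze 25

```text
t: 11.28
eef_pos: [0.4955, 0.1636, 0.311]
ee_rot: [0.962, 0.274, 0.001, 0.0]
contact_force: [0.9, -2.1, 3.9]
finger_gap: 0.13
```

```bash
python3 - <<'E'
from h import *
o=arm.get_obs();f=feed(o["eef_pos"]);print(f,o["contact_force"],o["finger_gap"])
def G(g,off=0): a=.175-g; return np.array([0,.102+.185*np.sin(a),.145+.185*np.cos(a)-.0175])
b0=G(0)
for g in np.arange(.1,1.76,.0825): d=(G(g)-b0)*1000;print(round(g,3),round(-d[1],1),round(-d[2],1))
print(((G(1.745)-b0)*1000).round(1))
E
```

```text
[0.00049414 0.13382182 0.31098662] [ 0.91160057 -2.07829617  3.86655701] 0.13037906647216527
0.1 18.3 -2.3
0.182 33.6 -2.8
0.265 48.8 -2.1
0.348 64.0 -0.1
0.43 78.9 3.2
0.512 93.5 7.6
0.595 107.6 13.3
0.677 121.3 20.0
0.76 134.4 27.9
0.842 146.7 36.9
0.925 158.3 46.8
1.007 169.0 57.7
1.09 178.8 69.4
1.172 187.6 81.8
1.255 195.4 95.0
1.338 202.0 108.7
1.42 207.5 123.0
1.502 211.8 137.6
1.585 214.8 152.6
1.668 216.6 167.7
1.75 217.2 183.0
[   0.  -217.2 -182. ]
```

Call:
send_rows --motion '[[[0, 9, -1.3, 0, 0, 0, 5], [0, 18.3, -2.3, 0, 0, 0, 5], [0, 33.6, -2.8, 0, 0, 0, 5], [0, 48.8, -2.1, 0, 0, 0, 5], [0, 64, -0.1, 0, 0, 0, 5], [0, 78.9, 3.2, 0, 0, 0, 5], [0, 93.5, 7.6, 0, 0, 0, 5], [0, 107.6, 13.3, 0, 0, 0, 5], [0, 121.3, 20, 0, 0, 0, 5], [0, 134.4, 27.9, 0, 0, 0, 5], [0, 146.7, 36.9, 0, 0, 0, 5], [0, 158.3, 46.8, 0, 0, 0, 5], [0, 158.3, 46.8, 0, 0, 0, 5]]]'

```text
t: 12.9
eef_pos: [0.5794, 0.0278, 0.2625]
ee_rot: [0.962, 0.273, -0.0, 0.001]
contact_force: [4.6, 0.9, -0.1]
finger_gap: 0.124
```

```bash
python3 - <<'E'
from h import *
o=arm.get_obs();f=feed(o["eef_pos"]);print(f,o["contact_force"],o["finger_gap"])
overlay("side",P,1.833,0.925,"pics/s6.png",(200,140,130,100),6)
E
```

```text
[ 0.00042849 -0.02579904  0.26254318] [ 4.64455636  0.92551786 -0.1401024 ] 0.12404322935655213
```

View pics/s6.png

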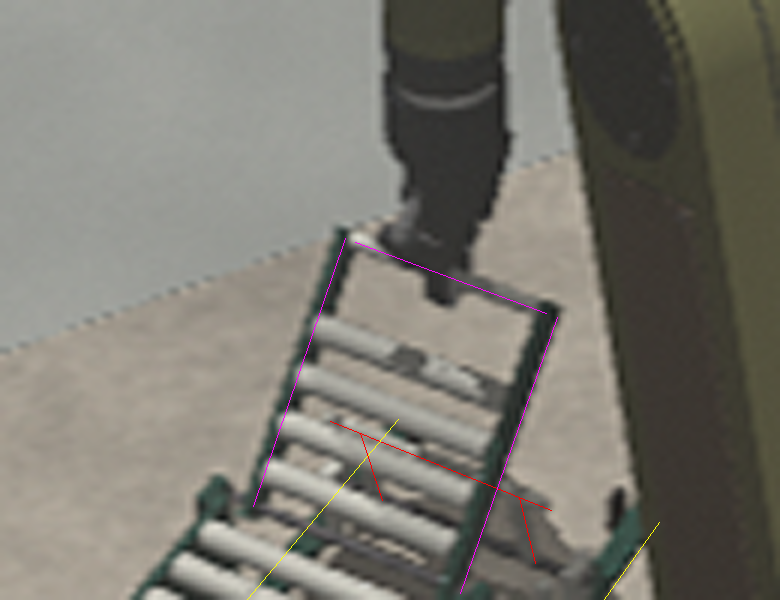

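The fold is on track: the bar, from (355,240) to (545,312), matches the 0.925 rad overlay. I'll lower it the rest of the way.

Call:
send_rows --motion '[[[0, 10.7, 10.9, 0, 0, 0, 5], [0, 20.5, 22.6, 0, 0, 0, 5], [0, 29.3, 35, 0, 0, 0, 5], [0, 37.1, 48.2, 0, 0, 0, 5], [0, 43.7, 61.9, 0, 0, 0, 5], [0, 49.2, 76.2, 0, 0, 0, 5], [0, 53.5, 90.8, 0, 0, 0, 5], [0, 56.5, 105.8, 0, 0, 0, 5], [0, 57.5, 113, 0, 0, 0, 5], [0, 58.3, 120.9, 0, 0, 0, 5], [0, 58.6, 126, 0, 0, 0, 5], [0, 58.8, 130, 0, 0, 0, 5], [0, 58.9, 133, 0, 0, 0, 5], [0, 58.9, 135, 0, 0, 0, 5], [0, 58.9, 135, 0, 0, 0, 5]]]'

```text
t: 14.82
eef_pos: [0.6093, -0.0213, 0.1286]
ee_rot: [0.962, 0.274, -0.0, 0.0]
contact_force: [3.1, -3.1, -1.5]
finger_gap: 0.128
```

```bash
python3 - <<'E'
from h import *
o=arm.get_obs();f=feed(o["eef_pos"]);print(f,o["contact_force"],o["finger_gap"])
overlay("side",P,1.833,1.745,"pics/s7.png",(200,140,130,100),6)
E
```

```text
[ 6.00386099e-05 -8.32531824e-02  1.28577736e-01] [ 3.13839472 -3.08302298 -1.51266831] 0.12842292614732853
```

View pics/s7.png

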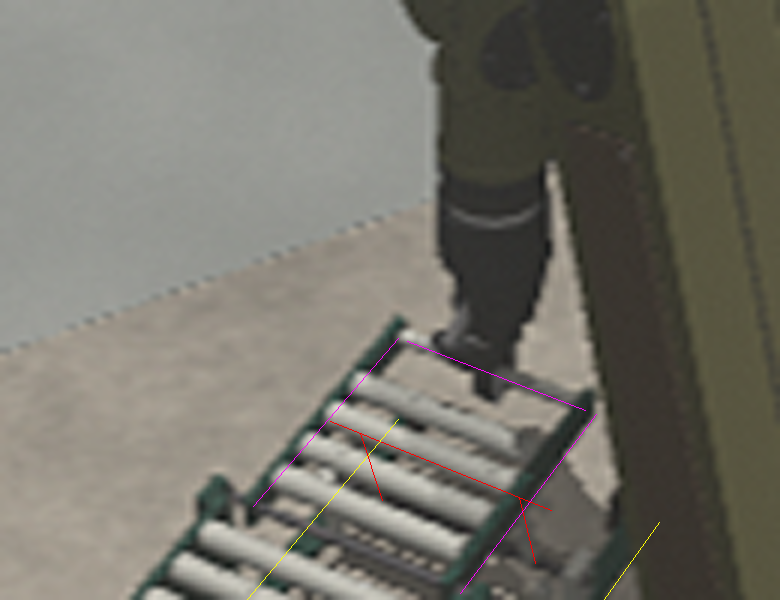

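The end section is within about 1 mm of level, and the tool may still be carrying some of its weight. I'll lower a little more until the load transfers.

Call:
send_rows --motion '[[[0, 0, 1, 0, 0, 0, 5], [0, 0, 2, 0, 0, 0, 5], [0, 0, 2.5, 0, 0, 0, 5], [0, 0, 2.5, 0, 0, 0, 5]]]'

```text
t: 15.38
eef_pos: [0.6094, -0.0213, 0.1268]
ee_rot: [0.962, 0.274, 0.0, 0.0]
contact_force: [1.6, -3.9, 4.3]
finger_gap: 0.132
```

The force is now upward, so the leg carries the section. I'll release and retreat upward.

Call:
send_rows --motion '[[[0, 0, 0, 0, 0, 0, 15], [0, 0, 0, 0, 0, 0, 22], [0, 0, 0, 0, 0, 0, 30], [0, 0, 0, 0, 0, 0, 34], [0, 0, 0, 0, 0, 0, 34], [0, 0, -5, 0, 0, 0, 34], [0, 0, -15, 0, 0, 0, 34], [0, 0, -35, 0, 0, 0, 34], [0, 0, -65, 0, 0, 0, 34], [0, 0, -100, 0, 0, 0, 34], [0, 0, -140, 0, 0, 0, 34], [0, 0, -170, 0, 0, 0, 34], [0, 0, -170, 0, 0, 0, 34], [0, 0, -170, 0, 0, 0, 34], [0, 0, -170, 0, 0, 0, 34]]]'

```text
t: 17.25
eef_pos: [0.6087, -0.0209, 0.2948]
ee_rot: [0.962, 0.274, -0.001, -0.0]
contact_force: [0.0, 0.5, 0.2]
finger_gap: 0.399
```

```bash
python3 - <<'E'
from h import *
o=arm.get_obs();f=feed(o["eef_pos"]);print(f,o["contact_force"],o["finger_gap"],o["t"])
overlay("side",P,1.833,1.745,"pics/s8.png",(200,140,130,100),6)
overlay("top",P,1.833,1.745,"pics/t8.png",(160,60,260,200),3)
E
```

```text
[-2.82862224e-04 -8.26190062e-02  2.94765036e-01] [0.02702655 0.464986   0.18485429] 0.399046772293609 17.25
```

View pics/s8.png

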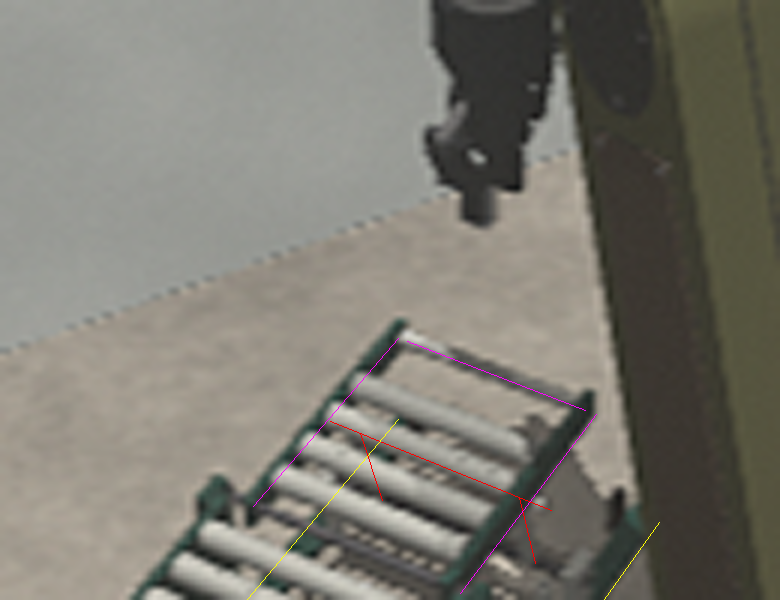

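View pics/t8.png

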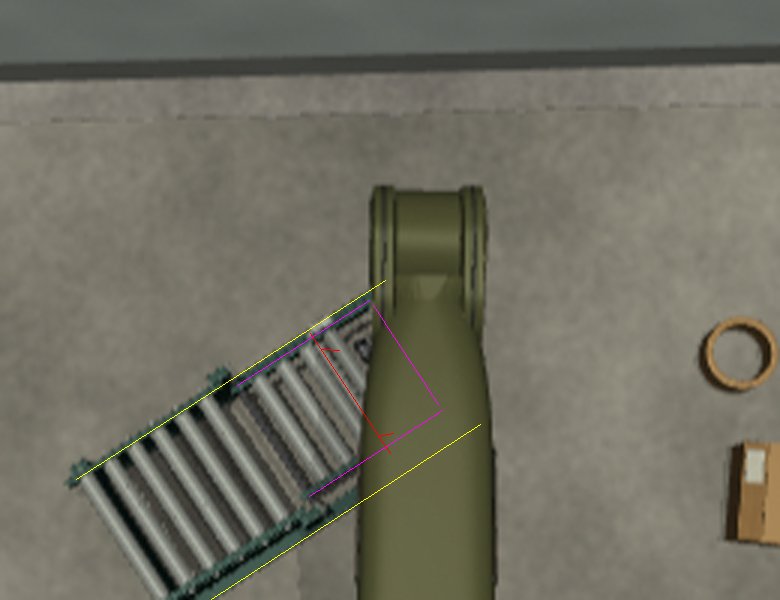

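The section stays level without the gripper: its bar, from (405,338) to (590,405), hasn't moved from the level overlay. The leg is still underneath, with its bar end visible near (540,497). The tape roll and parcel haven't moved. I'll hand the job in.

```bash
python3 - <<'E'
from station import arm
print(arm.close_job())
E
```

```text
the job is handed in; nothing more can be done
None
```

The roller end section now lies level on the standing drop leg, and the job was handed in at about 17 s of the 56 s allowed; it gave no verdict.

- **Leg:** I gripped its cross bar, swung it over past upright and let go. It stood on its stop by itself while the end section was still stowed.
- **End section:** I gripped its end bar and lowered it at up to about 0.8 rad/s. I released it only once the force on the tool turned upward (+4.3 N), showing the leg was carrying it.
- **Last checks:** After I let go, the side picture matched the expected level section with the leg standing under it. The force on the tool was about zero and the gripper was about 150 mm clear. The tape roll and parcel had not moved in the top picture.
- **Unchecked or off:** I did not look at the carton stack again at the end, but the arm never went near it. The side camera read about 1 to 1.5 pixels (3–4 mm) off the fitted feed position throughout. The first grip also suggested the feed sits about 1.5–2 mm further along its +y than fitted. Neither got in the way of the grasps.

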